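Set up a printed scaffold on the inspection stand

ROBOT

A 6-joint arm with a two-finger parallel gripper is mounted at the origin on the work surface. World frame = base frame: x ahead of the robot, y to its left, z up, the work surface at z = 0. Lengths are in mm, angles in rad, forces in N, time in s.
With the tool pointing down it reaches from about 250 to 800 mm from the base axis. Payload 3.9 kg.
Tool frame: the origin (TCP) lies between the finger pads; the fingertips stand 14 mm ahead of it and the grasp point (between the pads) lies 5 mm behind it; x points along the fingers, y is the direction in which the jaws open and shut, and the axes are right-handed (so a half turn about x gives the same grasp; the last joint's range is limited). The gripper opens to 85 mm and grips with 20 to 120 N. Pads are 22 mm wide; open, the fingers measure 114 mm over their backs; the gripper's body (76 mm by 85 mm) begins 54 mm behind the grasp point. The pads swing forward as they close: fully open they stand 13 mm farther back than shut.
Start: joints at [1.135, 0.26, -0.138, 1.173, 0, 1.571], TCP at [221.616, 475.922, 245.304] pointing down, gripper open.
Joint ranges: [-2.78, 2.78], [-0.83, 1.72], [-1.28, 1.37], [-1.9, 2.12], [-1.57, 1.48], [-3.14, 3.14]. Speed limits (rad/s): [2.57, 2.57, 3.14, 3.14, 3.14, 3.14].

INTERFACE

Orientations are given as a rotation vector (axis times angle).
In Python, from station import read_state, viewer, hand_in gives the robot as it stands.
- The arm moves only by the shell command python3 -m jog 'ROWS'. ROWS is text: rows parted by semicolons, each of 7 numbers parted by spaces: the shift along the world's x, y, z in m, then the turn, a rotation vector about the world's x, y, z in rad, then the opening in per cent of the stroke, from 0 (shut) to 100 (fully open). In form: x y z rx ry rz jaw; .... A call has 1 to 12 rows; each row shifts and turns the commanded pose from where the row before left it; what a row does not reach is not made up. A row lasts 1/8 s, in which the tool goes at most 62.5 mm and 10.7 degrees, less where a joint would pass 70% of its speed; a pose out of reach is approached as far as the arm can. A call with a gripper value outside its range is refused whole. The fingers move at their own pace and stop on an object; the grip force is fixed at half the most. Time passes only in rows, so rows that do not move let the fingers close. It gives the time, the measured TCP pose, the force and the opening at its end, in the units of the state.
- read_state(): the state, without advancing time (a new reading comes with each control period).
- viewer.snapshot(name): name is "side" or "top"; returns a dict with "frame" (420x560x3 uint8, red, green, blue), "K" (3x3 intrinsics, pixels), "rvec" (rotation vector, rad) and "tvec" (3), from world to camera coordinates, as OpenCV has them. Camera axes: x right, y down, z forward; pixel columns grow to the right and rows downward; lengths in mm; the calibration is good to about 2 mm. A picture is of the moment at which its call begins. There is no depth.
- hand_in(): hands the job in, once; it reports no verdict.
The state is a dict: "clock": time; "q": joint angles; "qd": joint speeds; "effort": joint torques, N m; "ee_pos": TCP position; "orientation": TCP orientation; "ft_force": force on the tool from outside, world axes, zero at the start; "ft_torque": the same for the moment, N m; "width": finger opening in mm.
Only numpy, scipy, OpenCV 4.12 (cv2) and the standard library are available. Lean on these libraries where they do the work, as an engineer would, in place of code of your own. Each camera call takes 0.05 s, during which the arm holds its last target.

TASK

Stand the dark (nearly black) lattice scaffold upright in the blue ring of the inspection stand and let go of it, leaving the silver and copper ones and everything else on the bench where they are. Then push the spring-loaded sliding leg with the lens towards the scaffold until its yellow pointer is in line with the red length mark, pause there with the orange cam lever still open, and, holding the leg at the mark, swing the lever fully shut against the leg's grip plate. Finish while still holding the leg, pointer at the mark and lever shut: do not let go, since the spring would pull the leg back even with the lever shut.

Things in the scene. Friction and masses are not known exactly. Their poses are not given: they have to be found in the camera images.
- stand: Fixed aluminium base plate, 375 x 110 x 12 mm. Origin on the table, z up, x along the slide towards the blue ring (plate from x = -115 to 260); the lever and the red mark are on its -y side, the push plate on its +y side, the rail along y = 0. 'Leg x' below is stand x + 50 - e, with e the leg's joint value in mm (leg zero at stand x = -50 when fully back).
- nest (a point): Centre of the floor inside the blue ring, 12 mm above the table, at stand x = 200, y = 0. The ring has an inner diameter of 27, an outer diameter of 40 and stands 6 mm above the floor.
- screen_top (a point): Middle of the top edge of the fixed white screen behind the ring: 90 wide (along y), 6 thick, top 75 mm above the table, at stand x = 252.
- scaffold_dark: The nearly black lattice cylinder, upright and loose on the table, diameter 22, height 44, 35 to 70 g; origin: centre of its underside, z up.
- scaffold_silver: Silver lattice cylinder of the same size (22 x 44); origin: centre of its underside. To be left alone.
- scaffold_copper: Copper lattice cylinder of the same size (22 x 44); origin: centre of its underside. To be left alone.
- leg (a joint): How far the sliding leg is out, in m: 0 fully back (start), at most 0.10, growing towards the blue ring. A spring pulls it back with about 3.5 N (fully back) to 4.5 N (fully out), always, even when the lever is shut.
- leg_grip (a point): Point between the leg's grip plate and the shut lever, 68 mm above the table, at leg x = -2, y = 0. The upright aluminium grip plate spans leg x = -24 to 10, y = 0 to 10, from 40 to 84 mm above the table. With the lever shut the two are 20 thick together (y = -10 to 10). The grey carriage below (leg x = -50 to 60, y = -22 to 22) has its top 40 mm above the table.
- push_plate (a point): Middle of the face to push, on the leg's aluminium push plate (leg x = 10 to 18, y = 0 to 48, 40 to 84 mm above the table), which stands across the ring-side end of the grip plate. A finger beside the grip plate's +y face pushes the leg out by bearing on it towards +x; the spring keeps it against the finger.
- lens (a point): Centre of the front of the leg's black lens ring (diameter 40, axis along x, leg x = 104 to 116), 47 mm above the table; its top is at 67 mm.
- pointer (a point): Tip of the yellow pointer blade on the leg (3 wide), at leg x = 75, y = -39, 33 mm above the table. It moves with the leg.
- mark: The red length mark, a fixed red block on the ruler: 5 (along the slide) x 14 x 18, origin at the middle of its underside; same axes as the stand. Its place along the ruler differs each time (leg out by 40 to 85 mm).
- mark_line (a point): Middle of the top face of the red length mark; axes as the stand. The pointer is in line when it has the same stand x.
- lever (a joint): Angle of the orange cam lever in rad: 0 shut (flat beside the grip plate), growing as its free end swings out to the -y side; at most 0.6, starts 0.42 to 0.55. A stiff hinge (0.1 N m) keeps it where it is left, with no spring. Pressing on its outer (-y) face towards the grip plate shuts it.
- lever_hinge (a point): On the lever's upright hinge axis, at leg x = 46, y = -6, 64 mm above the table; a post of 11 mm diameter, its top at 84 mm.
- lever_tip (a point): Free end of the cam lever, 64 mm from the hinge, towards -x when shut; middle of its thickness and height. The lever is 8 thick and spans 48 to 80 mm above the table.
- tube: Bystander: lying clear sample tube with a blue cap, 124 long, 32 thick (mm; origin: centre of its underside)
- folding_tool: Bystander: folded steel hand tool, 100 x 34 x 20 (mm; origin: centre of its underside)
- dish: Bystander: clear shallow dish, diameter 90, height 16 (mm; origin: centre of its underside)
- caliper: Bystander: steel caliper lying flat, 170 x 62 x 14 (mm; origin: centre of its underside)
- foam_block: Bystander: pale yellow block, 70 x 50 x 45 (mm; origin: centre of its underside)
- blue_print: Bystander: upright blue porous printed piece, diameter 44, height 50 (mm; origin: centre of its underside)

How it is judged:
By the outcome, as a careful person would: the job done as asked, in the order asked, and still so for the second after the job is handed in, while the arm keeps its last pose, push and grip.
It also fails if it takes over 51 s, if anything falls off the work surface, if the arm or the gripper's body presses on something with over 40 N, if the wrist force passes 120 N, or if a joint passes its speed limit or range.

## Working session

There is one attempt and no reset: what is moved stays moved. The work goes in short steps, Python scripts to look and compute and a shell command to move; the robot and the scene stay as the last step left them, time stands still between calls to the robot, and variables do not carry over. Pictures are saved under pics/ and viewed, and the job is handed in when it is done.

```bash
ls; mkdir -p pics; python3 - <<'E'
from station import read_state, viewer
import cv2
s=read_state(); print({k:s[k] for k in('clock','ee_pos','orientation','width','ft_force')})
for n in("side","top"):
    d=viewer.snapshot(n); cv2.imwrite(f"pics/{n}0.png",d["frame"][:,:,::-1]); print(n,d["K"],d["rvec"],d["tvec"])
E
```

```text
pics
{'clock': 0.0, 'ee_pos': array([221.35136938, 475.33321907, 244.46664004]), 'orientation': array([ 0.3403174 ,  1.54404585, -0.34331106]), 'width': 85.3520990244529, 'ft_force': array([ 0.00517926, -0.21356506,  0.35157596])}
side [[479.35306972   0.         279.01738831]
 [  0.         479.35306972 210.17899712]
 [  0.           0.           1.        ]] [ 2.34170986 -0.11908598  0.06735651] [-544.53776193   33.44224125 1055.21450446]
top [[380.41982184   0.         282.69861911]
 [  0.         380.41982184 210.46468425]
 [  0.           0.           1.        ]] [ 2.17362562 -2.0315658   0.23258129] [-96.8508872  567.72040799 834.1546989 ]
```

View pics/side0.png

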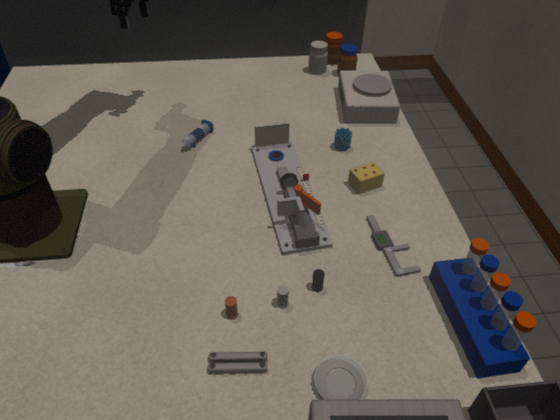

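View pics/top0.png

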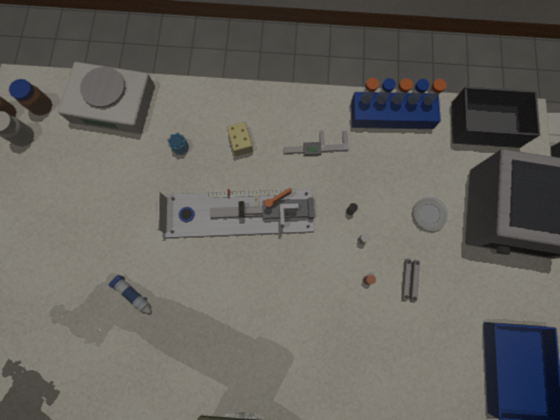

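The side view shows the dark scaffold at about (318,280), the blue ring at (276,155), the red mark at (306,177) and the orange lever at (308,198). The top view shows the scaffold at (351,209), the ring at (187,214) and the mark at (229,193). I'll zoom in and measure.

```bash
cat > h.py <<'E'
import numpy as np, cv2
from station import read_state, viewer
class V:
    def __init__(s,n):
        d=viewer.snapshot(n); s.f=d["frame"].copy(); s.K=np.array(d["K"]); s.rv=np.array(d["rvec"],float); s.R=cv2.Rodrigues(s.rv)[0]; s.t=np.array(d["tvec"],float).ravel(); s.C=-s.R.T@s.t
        s.P=s.K@np.c_[s.R,s.t]
        s.hsv=cv2.cvtColor(s.f,cv2.COLOR_RGB2HSV)
    def ray(s,p): return s.R.T@np.linalg.solve(s.K,[p[0],p[1],1.])
    def plane(s,p,z): d=s.ray(p); return s.C+d*(z-s.C[2])/d[2]
    def proj(s,X): return cv2.projectPoints(np.array(X,float).reshape(-1,3),s.rv,s.t,s.K,None)[0].reshape(-1,2)
    def crop(s,name,x0,y0,x1,y1,k=4): cv2.imwrite("pics/"+name+".png",cv2.resize(s.f[y0:y1,x0:x1,::-1],None,fx=k,fy=k,interpolation=cv2.INTER_CUBIC))
    def blobs(s,mask,amin=4):
        n,l,st,c=cv2.connectedComponentsWithStats(mask.astype(np.uint8))
        return [(np.round(c[i],1),st[i].tolist()) for i in range(1,n) if st[i,4]>=amin]
def tri(a,pa,b,pb):
    X=cv2.triangulatePoints(a.P,b.P,np.array(pa,float).reshape(2,1),np.array(pb,float).reshape(2,1)).ravel(); X=X[:3]/X[3]
    return X,a.proj(X)[0]-pa,b.proj(X)[0]-pb
E
python3 - <<'E'
from h import *
a=V("side");b=V("top")
a.crop("s1",230,110,350,260,4); a.crop("s1b",230,245,370,345,5);b.crop("t1",150,160,370,300,3)
print(a.C,b.C)
for v in(a,b):
    h,s,g=[v.hsv[:,:,i].astype(int) for i in range(3)]
    print("blue",v.blobs((h>105)&(h<130)&(s>110)&(g>40),10))
    print("red",v.blobs(((h<5)|(h>172))&(s>140)&(g>60),3))
    print("orange",v.blobs((h>=5)&(h<14)&(s>170)&(g>120),8))
    print("dark",v.blobs((g<60),30))
    print("yellow",v.blobs((h>20)&(h<35)&(s>120)&(g>80),2))
E
```

```text
[ 453.89596453 -784.86546097  767.51682043] [375.97719203 -66.07508492 939.02920717]
blue [(array([349.3,  48. ]), [341, 44, 17, 11, 131]), (array([206.7, 121.6]), [202, 120, 10, 5, 20]), (array([275.8, 155.3]), [269, 151, 14, 9, 52]), (array([489.3, 262.6]), [480, 255, 19, 17, 244]), (array([479. , 323.6]), [435, 259, 94, 119, 4285]), (array([512.3, 300. ]), [502, 291, 21, 20, 283])]
red [(array([305.3, 174.4]), [304, 174, 4, 2, 7])]
orange [(array([334.,  35.]), [327, 32, 15, 7, 76]), (array([298.3, 187.1]), [295, 185, 8, 5, 34]), (array([310.5, 197.1]), [302, 191, 18, 13, 44]), (array([479.8, 243.5]), [472, 238, 17, 12, 151]), (array([501.3, 278.8]), [493, 272, 18, 14, 180]), (array([525.9, 319.1]), [517, 312, 19, 16, 224])]
dark [(array([172.4,  29.9]), [0, 0, 368, 88, 21741]), (array([473.7, 136.6]), [375, 55, 185, 210, 4864]), (array([341.1,  94. ]), [339, 83, 5, 24, 71]), (array([ 32.3, 194.6]), [0, 97, 88, 166, 9273]), (array([198.1, 139. ]), [191, 133, 14, 14, 47]), (array([339.8, 144.5]), [334, 136, 14, 15, 92]), (array([276. , 154.7]), [272, 152, 9, 6, 42]), (array([288.1,
[... 2463 characters left out ...]
, (array([ 22.1, 136. ]), [6, 122, 27, 24, 332]), (array([182.1, 149.3]), [173, 142, 15, 12, 69]), (array([555.4, 150.3]), [551, 143, 9, 15, 110]), (array([494.5, 215.1]), [465, 150, 95, 109, 3568]), (array([535.1, 196.6]), [510, 160, 50, 74, 3254]), (array([272.5, 206.2]), [265, 199, 19, 15, 80]), (array([241.2, 209.7]), [239, 202, 6, 16, 83]), (array([351.4, 208.9]), [347, 204, 10, 11, 79]), (array([186. , 213.8]), [181, 209, 10, 10, 75]), (array([289.9, 213. ]), [285, 209, 12, 10, 81]), (array([411.3, 280.4]), [409, 262, 5, 37, 74]), (array([490.6, 370.1]), [483, 323, 17, 96, 1060]), (array([545., 377.]), [498, 327, 62, 93, 1580]), (array([220.9, 418. ]), [200, 416, 49, 4, 92])]
yellow []
```

View pics/s1.png

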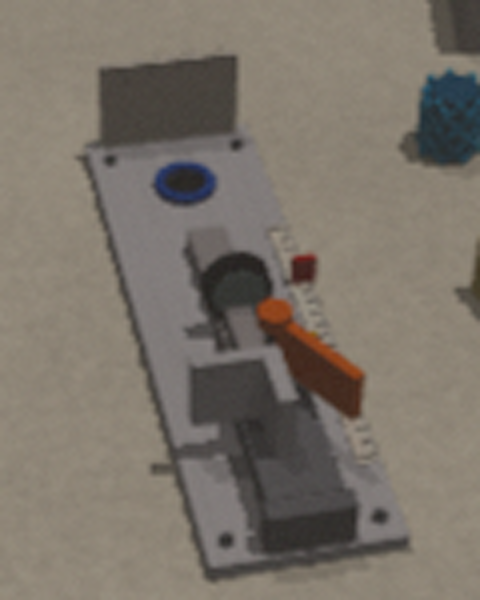

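View pics/t1.png

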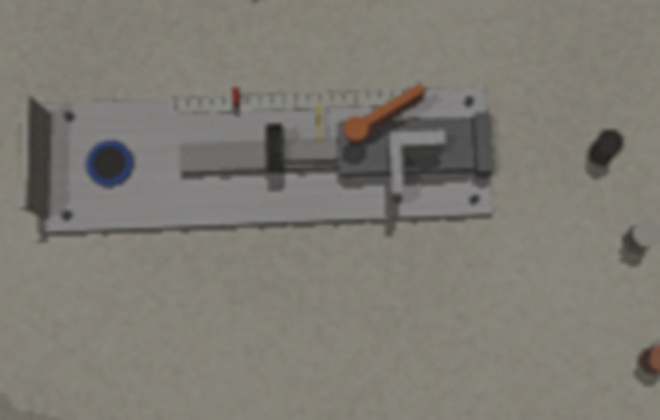

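View pics/s1b.png

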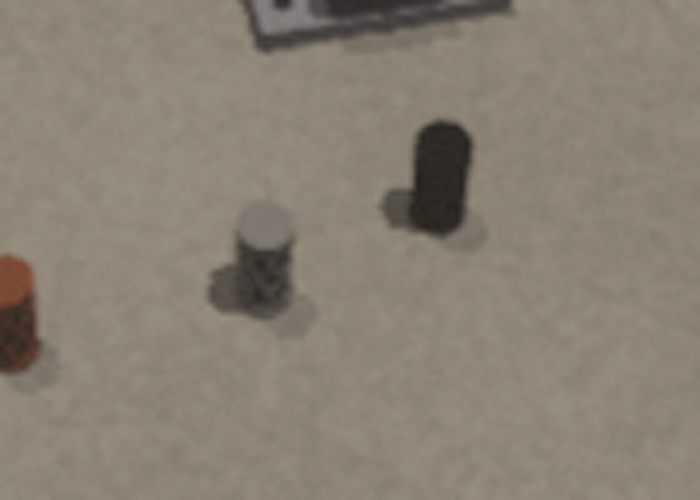

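The crops show the ring at about (187,214), the mark at (229,193) and the pointer at (256,199) in the top view, with the plate edges clear. Next I'll compute the stand pose from the ring and plate corners.

```bash
python3 - <<'E'
from h import *
a=V("side");b=V("top")
f=lambda x,y:(x/3+150-.33,y/3+160-.33); g=lambda x,y:(x/4+230-.375,y/4+110-.375)
print("ring top",b.plane((186.8,214),18), a.plane((275.8,155.3),18))
print("ring tri",tri(a,(275.8,155.3),b,(186.8,214)))
C={}
for n,p in dict(RT=(486,88),RB=(492,214),LB=(45,234),).items(): C[n]=b.plane(f(*p),12); print(n,C[n])
for n,p in dict(BL=(210,570),BR=(410,540),TL=(86,152)).items(): print("s",n,a.plane(g(*p),12))
print("len RB-LB",np.linalg.norm(C["RB"]-C["LB"]),"wid",np.linalg.norm(C["RB"]-C["RT"]))
print("mark",b.plane(f(236,90),30),"ptr",b.plane(f(319,106),33))
# dark scaffold
m=(b.hsv[:,:,2]<60); print("dark top-v",b.plane((351.4,208.9),22)); print("side mid",a.plane((317.5,280.2),22)); print(tri(a,(317.5,280.2),b,(351.4,208.9)))
# hinge & lever tip
print("hinge",b.plane(f(356,130),84), a.plane(g(275,312),84)); print("tip",b.plane(f(421,90),80),a.plane(g(361,378),80))
E
```

```text
ring top [558.06551112 178.05555257  18.        ] [558.26939279 177.10421978  18.        ]
ring tri (array([558.34669655, 178.32072429,  17.03816326]), array([-0.02146134,  0.0055891 ]), array([ 0.00037886, -0.03614593]))
RT [ 645.08261729 -127.30481296   12.        ]
RB [ 537.87441202 -137.62912937   12.        ]
LB [496.51111676 226.48814106  12.        ]
s BL [ 538.99884884 -140.11254038   12.        ]
s BR [ 646.16080159 -129.59390585   12.        ]
s TL [498.44513555 222.86726717  12.        ]
len RB-LB 366.4591502749735 wid 107.70418184429077
mark [623.9818582   79.88290005  30.        ] ptr [614.25893083  10.15091185  33.        ]
dark top-v [ 597.83690696 -227.3988259    22.        ]
side mid [ 598.22472115 -226.36156292   22.        ]
(array([ 597.84764123, -227.20617732,   23.07683592]), array([-0.08275356,  0.02243178]), array([ 0.00168166, -0.10673688]))
hinge [583.71545164 -24.16711166  84.        ] [585.88326589 -24.01911268  84.        ]
tip [620.239259   -72.20721203  80.        ] [624.30544695 -75.03438824  80.        ]
```

```bash
cat >> h.py <<'E'
from scipy.spatial.transform import Rotation as Rn
U=np.array([-.108,.9941]);W=np.array([-.9941,-.108]);N=np.array([558.3,177.8]);O=N-200*U
def stand(p): d=np.array(p)[:2]-O; return d@U,d@W
def world(x,y): return O+x*U+y*W
def st():
    s=read_state(); R=Rn.from_rotvec(s["orientation"]).as_matrix()
    yaw=np.degrees(np.arctan2(R[1,1],R[0,1])); tgt=np.degrees(np.arctan2(W[1],W[0])); dy=(yaw-tgt+90)%180-90
    sx,sy=stand(s["ee_pos"]); tilt=np.degrees(np.arccos(-R[2,0]))
    print("t %.2f"%s["clock"],"pos",np.round(s["ee_pos"],1),"stand %.1f %.1f"%(sx,sy),"toolx",np.round(R[:,0],3),"jaw yaw err deg %.2f"%dy,"F",np.round(s["ft_force"],1),"w %.1f"%s["width"],"q6 %.2f"%s["q"][5]); return s
E
python3 - <<'E'
from h import *
s=st(); print(O, world(-52,0), np.array([597.9,-227])-s["ee_pos"][:2], s["q"])
E
```

```text
t 0.30 pos [221.5 475.7 245. ] stand 532.5 302.6 toolx [-0.    -0.001 -1.   ] jaw yaw err deg 58.83 F [ 0.2 -0.3 -0.3] w 85.4 q6 1.57
[579.9  -21.02] [585.516  -72.7132] [ 376.35541235 -702.73136022] [ 1.13498114e+00  2.60289751e-01 -1.38529920e-01  1.17266844e+00
 -2.02517417e-05  1.57081934e+00]
```

```bash
python3 -m jog '0.0235 -0.0439 0 0 0 -0.0641 60;0.0235 -0.0439 0 0 0 -0.0641 60;0.0235 -0.0439 0 0 0 -0.0641 60;0.0235 -0.0439 0 0 0 -0.0641 60;0.0235 -0.0439 0 0 0 -0.0641 60;0.0235 -0.0439 0 0 0 -0.0641 60;0.0235 -0.0439 0 0 0 -0.0641 60;0.0235 -0.0439 0 0 0 -0.0641 60;0.0235 -0.0439 0 0 0 -0.0641 60;0.0235 -0.0439 0 0 0 -0.0641 60;0.0235 -0.0439 0 0 0 -0.0641 60;0.0235 -0.0439 0 0 0 -0.0641 60' | tail -8
python3 -m jog '0.0235 -0.0439 0 0 0 -0.0641 60;0.0235 -0.0439 0 0 0 -0.0641 60;0.0235 -0.0439 0 0 0 -0.0641 60;0.0235 -0.0439 0 0 0 -0.0641 60;0 0 -0.05 0 0 0 60;0 0 -0.05 0 0 0 60;0 0 -0.04 0 0 0 60;0 0 0 0 0 0 60;0 0 0 0 0 0 60'|tail -8
python3 - <<'E'
from h import *
st()
a=V("side");b=V("top");a.crop("s2",250,200,390,340,4);b.crop("t2",290,150,410,270,4)
E
```

```text
clock: 1.8
ee_pos: [504.2, -52.5, 245.4]
orientation: [0.938, 1.359, -0.937]
ft_force: [0.4, 0.8, -0.8]
width: 51.0
clock: 2.92
ee_pos: [598.6, -226.8, 106.8]
orientation: [1.128, 1.257, -1.127]
ft_force: [-0.4, -1.0, 0.3]
width: 51.1
t 2.92 pos [ 598.6 -226.8  106.8] stand -206.6 3.6 toolx [ 0.002 -0.001 -1.   ] jaw yaw err deg 0.07 F [-0.4 -1.   0.3] w 51.1 q6 1.10
```

View pics/s2.png

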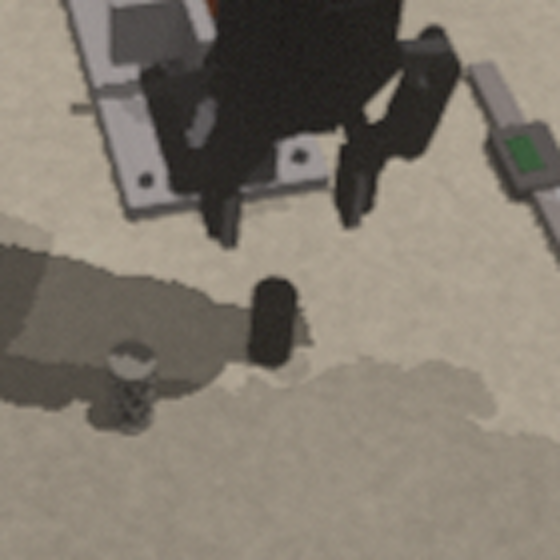

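View pics/t2.png

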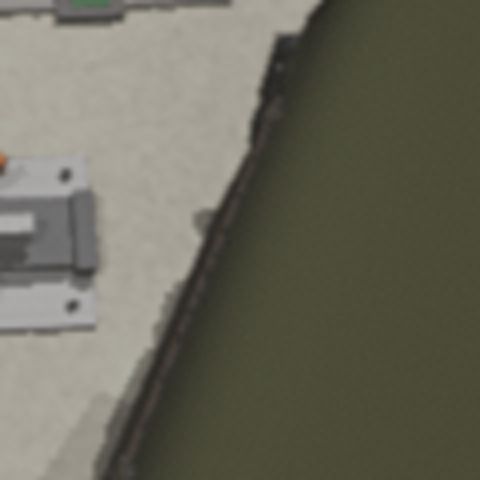

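The side view shows the open fingertips at about (305,260) and (338,255), straddling the scaffold at (318,280). The arm blocks the top view. I'll check alignment by ray and then descend.

```bash
python3 - <<'E'
from h import *
a=V("side"); print(a.plane((321.6,257.6),98), a.proj([597.9,-227,22]),a.proj([598.6,-226.8,98]))
m=(a.hsv[:,:,2]<60); print([x for x in a.blobs(m,50) if abs(x[0][0]-317)<8])
E
python3 -m jog '0 0 -0.04 0 0 0 60;0 0 -0.025 0 0 0 60;0 0 -0.013 0 0 0 60;0 0 0 0 0 0 60;0 0 0 0 0 0 60'
python3 - <<'E'
from h import *
st();a=V("side");a.crop("s3",250,200,390,340,4)
E
```

```text
[ 599.33616902 -233.40458892   98.        ] [[317.38853181 280.47622346]] [[320.58939468 254.86436479]]
[(array([317.6, 280.1]), [312, 270, 12, 21, 200])]
clock: 3.7
ee_pos: [598.8, -226.9, 28.8]
orientation: [1.129, 1.256, -1.127]
ft_force: [0.4, -0.3, 0.4]
width: 51.5
t 3.70 pos [ 598.8 -226.9   28.8] stand -206.7 3.4 toolx [ 0.002 -0.001 -1.   ] jaw yaw err deg 0.07 F [ 0.4 -0.3  0.4] w 51.5 q6 1.10
```

View pics/s3.png

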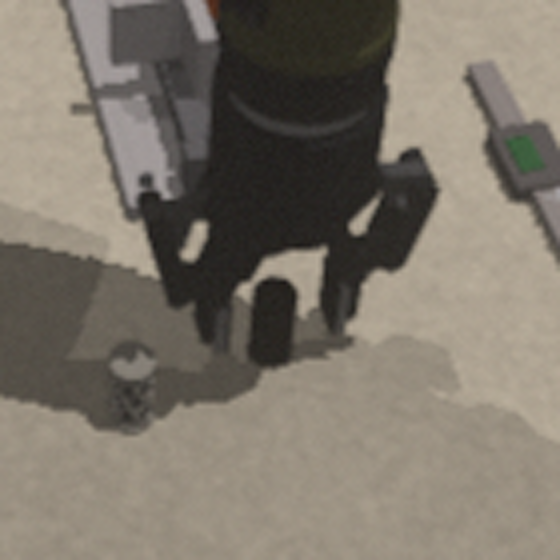

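The scaffold stands between the fingers. I'll close and lift.

```bash
python3 -m jog '0 0 0 0 0 0 15;0 0 0 0 0 0 15;0 0 0 0 0 0 15;0 0 0 0 0 0 15;0 0 0 0 0 0 15;0 0 0 0 0 0 15;0 0 0.02 0 0 0 15;0 0 0.05 0 0 0 15;0 0 0.05 0 0 0 15;0 0 0 0 0 0 15;0 0 0 0 0 0 15'
python3 - <<'E'
from h import *
st();a=V("side");a.crop("s4",240,130,400,330,3)
E
```

```text
clock: 5.12
ee_pos: [597.1, -226.3, 146.8]
orientation: [1.128, 1.26, -1.129]
ft_force: [-0.3, -0.6, -1.1]
width: 20.7
t 5.12 pos [ 597.1 -226.3  146.8] stand -205.9 5.0 toolx [-0.001  0.    -1.   ] jaw yaw err deg 0.07 F [-0.3 -0.6 -1.1] w 20.7 q6 1.10
```

View pics/s4.png

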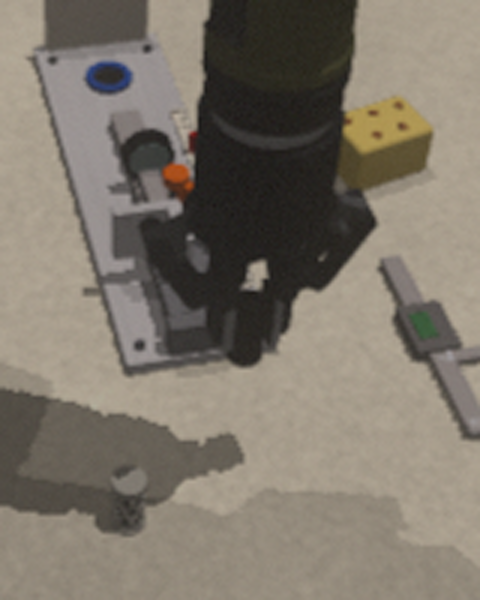

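```bash
python3 -m jog '-0.0043 0.045 0 0 0 0 15;-0.0043 0.045 0 0 0 0 15;-0.0043 0.045 0 0 0 0 15;-0.0043 0.045 0 0 0 0 15;-0.0043 0.045 0 0 0 0 15;-0.0043 0.045 0 0 0 0 15;-0.0043 0.045 0 0 0 0 15;-0.0043 0.045 0 0 0 0 15;-0.0043 0.0445 0 0 0 0 15;0 0 -0.03 0 0 0 15;0 0 -0.025 0 0 0 15;0 0 0 0 0 0 15'
python3 -m jog '0 0 0 0 0 0 15;0 0 0 0 0 0 15'
python3 - <<'E'
from h import *
st();a=V("side");a.crop("s5",220,70,340,200,4);b=V("top");b.crop("t5",130,150,280,280,4)
m=(a.hsv[:,:,2]<45); print(a.proj([558.3,177.8,18]))
E
```

```text
clock: 6.68
ee_pos: [555.4, 177.2, 88.5]
orientation: [1.122, 1.264, -1.135]
ft_force: [0.5, 0.3, -0.0]
width: 20.8
clock: 6.92
ee_pos: [559.7, 178.0, 93.2]
orientation: [1.13, 1.258, -1.127]
ft_force: [0.6, -0.2, -0.6]
width: 20.2
t 6.92 pos [559.7 178.   93.2] stand 200.1 -1.4 toolx [ 0.002  0.001 -1.   ] jaw yaw err deg 0.05 F [ 0.6 -0.2 -0.6] w 20.2 q6 1.77
[[275.78406361 155.13101332]]
```

View pics/s5.png

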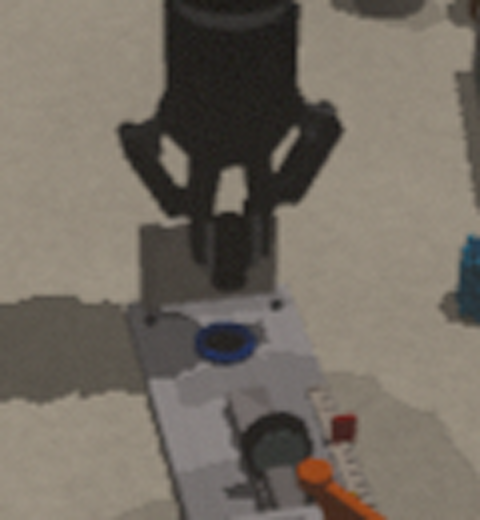

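View pics/t5.png

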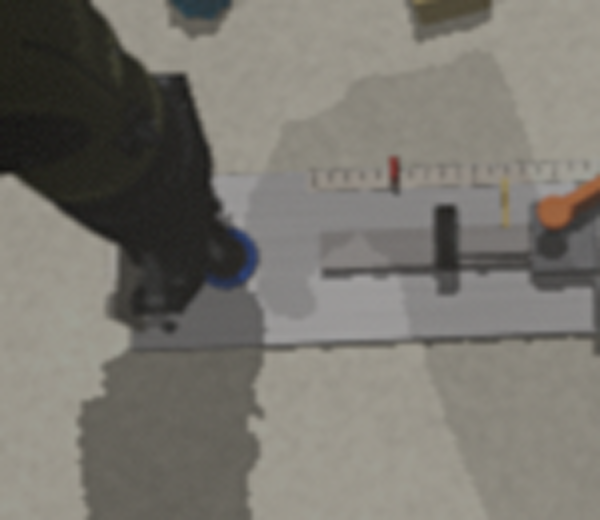

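```bash
python3 - <<'E'
from h import *
st();a=V("side");st()
print(a.proj([[558.3,177.8,64],[558.3,166.8,64],[559.7,178,64],[563,178,64],[558.3,177.8,75],[559.7,167,64]]))
g=a.hsv[:,:,2]
for r in range(124,144): print(r,g[r,264:292])
E
```

```text
t 7.03 pos [559.7 178.1  93.3] stand 200.1 -1.4 toolx [ 0.002  0.001 -1.   ] jaw yaw err deg 0.05 F [-0.   0.  -0.6] w 20.4 q6 1.77
t 7.08 pos [559.6 178.   93.2] stand 200.1 -1.3 toolx [ 0.002  0.001 -1.   ] jaw yaw err deg 0.05 F [-0.4 -0.1 -0.7] w 20.5 q6 1.77
[[275.92815584 140.31242478]
 [276.38562881 142.96410433]
 [276.48343593 140.2343828 ]
 [277.81133682 140.16333028]
 [275.96377815 136.64899074]
 [276.94449669 142.88495538]]
124 [ 98 115 106  66  38  38  36  36  38  40  40  35  36  36  35  32  38  35
  42  48  51  41  39  48  65 117 145 149]
125 [133 129 115  77  38  40  40  42  44  44  39  38  35  38  33  37  36  35
  40  48  54  45  37  49  64 115 148 147]
126 [ 94  85  71  49  38  36  40  49  57  49  38  36  35  34  38  35  39  37
  38  47  55  43  36  48  65 117 145 148]
127 [ 75  73  65  49  39  36  36  48  56  50  35  34  40  36  37  36  36  33
  38  47  53  45  34  53  68 116 146 146]
128 [ 74  73  66  49  39  37  38  50  57  47  33  34  35  39  39  36  35  35
  38  52  54  47  39  54  70 118 148 147]
129 [ 73  73  67  50  36  37  39  50  57  47  37  38  39  39  32  
[... 1018 characters left out ...]
 69  73  72  72  68  65  58  46  37  37  38  38  34  37  37  56
  68  71  74  74  70  74  89 122 144 149]
139 [ 72  73  74  72  71  73  72  72  59  38  36  33  34  38  34  35  36  49
  66  74  73  73  73  71  92 128 146 146]
140 [ 72  71  72  72  72  73  69  69  63  41  36  36  35  38  38  39  34  52
  68  71  71  72  72  72  88 125 144 143]
141 [ 71  69  71  72  71  72  72  73  65  52  38  38  38  38  34  42  48  66
  71  73  72  71  71  73  88 123 139 134]
142 [ 70  70  71  75  71  70  72  72  70  65  56  46  45  48  48  56  64  73
  71  70  71  71  73  75  92 117 132 136]
143 [ 72  72  75  74  73  70  72  71  73  70  71  68  65  68  75  78  79  79
  83  83  92  89  88  96 101 111 122 135]
```

```bash
python3 -m jog '-0.0014 -0.0005 -0.02 0 0 0 15;0 0 -0.02 0 0 0 15;0 0 -0.003 0 0 0 15;0 0 0 0 0 0 15;0 0 0 0 0 0 15'
python3 - <<'E'
from h import *
st();a=V("side");a.crop("s6",245,110,305,180,8);b=V("top");b.crop("t6",160,190,220,240,8)
E
```

```text
clock: 7.7
ee_pos: [558.3, 177.8, 50.3]
orientation: [1.129, 1.258, -1.127]
ft_force: [0.5, -0.3, -1.2]
width: 20.3
t 7.70 pos [558.3 177.8  50.3] stand 199.9 -0.0 toolx [ 0.002  0.001 -1.   ] jaw yaw err deg 0.07 F [ 0.5 -0.3 -1.2] w 20.3 q6 1.77
```

View pics/s6.png

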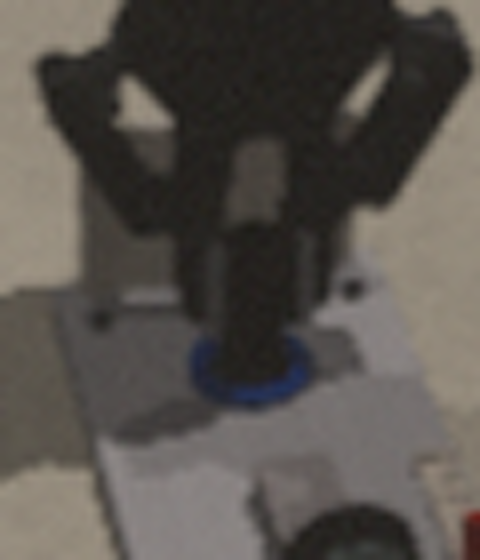

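View pics/t6.png

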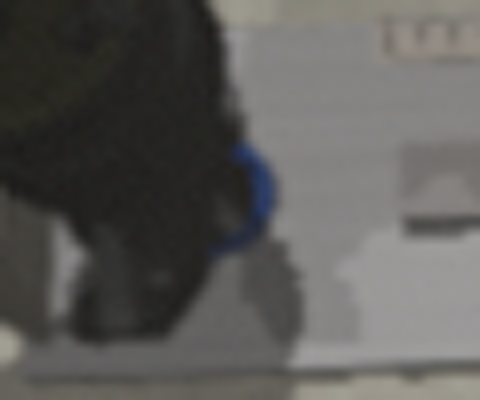

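The scaffold (columns 222–290, centre about 255) sits over the ring (192–312, centre 252), just above its rim. I'll lower it.

```bash
python3 -m jog '-0.0005 0 -0.004 0 0 0 15;0 0 -0.004 0 0 0 15;0 0 0 0 0 0 15;0 0 0 0 0 0 15'
python3 -c "
from h import *
st();a=V('side');a.crop('s7',245,110,305,180,8)"
```

```text
clock: 8.3
ee_pos: [557.5, 178.2, 41.2]
orientation: [1.129, 1.259, -1.127]
ft_force: [1.8, 4.3, -1.7]
width: 20.7
t 8.30 pos [557.5 178.2  41.2] stand 200.5 0.8 toolx [ 0.001  0.001 -1.   ] jaw yaw err deg 0.09 F [ 1.8  4.3 -1.7] w 20.7 q6 1.77
```

View pics/s7.png

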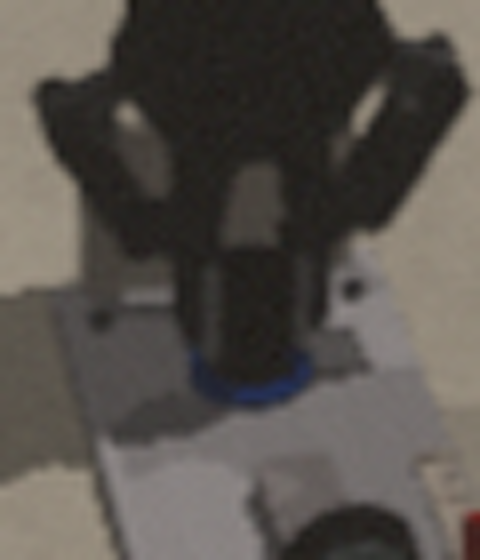

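It has gone in (base about 12.4 mm). A 4 N side force shows light contact with the ring wall, so I'll ease it +y.

```bash
python3 -m jog '0 0.0012 0 0 0 0 15;0 0 -0.0004 0 0 0 15;0 0 0 0 0 0 15'
python3 -m jog '0 0 0 0 0 0 40;0 0 0 0 0 0 45;0 0 0 0 0 0 45;0 0 0 0 0 0 45'
python3 -c "
from h import *
st();a=V('side');a.crop('s8',245,110,305,180,8)"
```

```text
clock: 8.72
ee_pos: [557.2, 178.5, 41.1]
orientation: [1.128, 1.258, -1.128]
ft_force: [2.1, 1.4, -0.0]
width: 20.4
clock: 9.22
ee_pos: [556.8, 178.6, 40.8]
orientation: [1.128, 1.259, -1.129]
ft_force: [0.6, 0.9, 0.1]
width: 38.5
t 9.22 pos [556.8 178.6  40.8] stand 200.9 1.4 toolx [-0. -0. -1.] jaw yaw err deg 0.07 F [0.6 0.9 0.1] w 38.5 q6 1.77
```

View pics/s8.png

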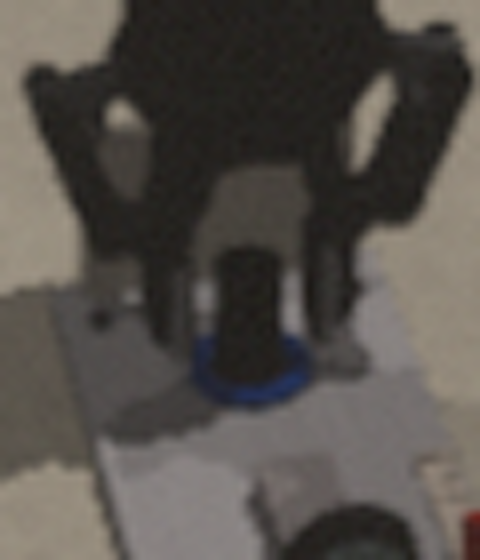

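The fingers are clear and the scaffold stands upright in the ring (column about 250, ring centre 252). I'll rise and go over the leg.

```bash
python3 -m jog '0 0 0.03 0 0 0 45;0 0 0.05 0 0 0 45;0 0 0.05 0 0 0 45;0.0062 -0.0427 0 0 0 0 100;0.0062 -0.0427 0 0 0 0 100;0.0062 -0.0427 0 0 0 0 100;0.0062 -0.0427 0 0 0 0 100;0.0062 -0.0427 0 0 0 0 100;0.0062 -0.0427 0 0 0 0 100;0 0 -0.04 0 0 0 100;0 0 0 0 0 0 100;0 0 0 0 0 0 100'
python3 -c "
from h import *
st();a=V('side');a.crop('s9',230,110,350,260,4);b=V('top');b.crop('t9',150,160,330,250,4);p=np.array([*world(200,0),56]);print(a.proj(p))"
```

```text
clock: 10.78
ee_pos: [594.3, -77.1, 131.5]
orientation: [1.128, 1.259, -1.128]
ft_force: [1.3, 0.3, 0.6]
width: 85.9
t 10.78 pos [594.3 -77.1 131.5] stand -57.3 -8.2 toolx [-0.  0. -1.] jaw yaw err deg 0.10 F [1.3 0.3 0.6] w 85.9 q6 1.33
[[275.90253754 142.94703593]]
```

View pics/s9.png

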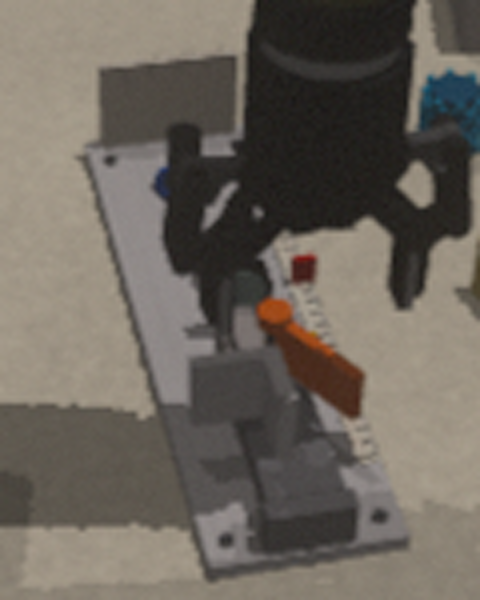

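View pics/t9.png

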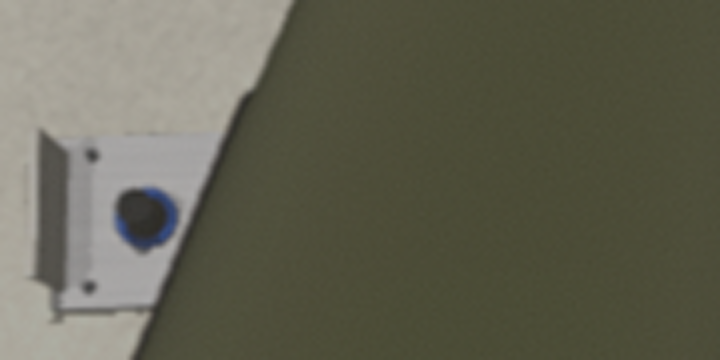

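The top view shows the scaffold standing in the ring. I'll check the fingertip heights when open and the clearance to the lever.

```bash
python3 -c "
from h import *
a=V('side')
for z in (117,124,131):
  print(z,a.proj([[*world(-57.3,-8.2-43),z],[*world(-57.3,-8.2-55),z],[*world(-57.3,-8.2+43),z]]).round(1).tolist())
g=lambda x,y:(x/4+230-.375,y/4+110-.375)
for n,p,z in(('liptop',(361,378),80),('lipbot',(361,416),48)): print(n,stand(a.plane(g(*p),z)))
print('plate left top',stand(a.plane(g(190,358),84)),'right',stand(a.plane(g(262,352),84)))
"
```

```text
117 [[327.1, 189.7], [332.8, 188.9], [286.0, 195.4]]
124 [[327.4, 187.1], [333.1, 186.3], [286.0, 192.8]]
131 [[327.7, 184.5], [333.4, 183.7], [286.1, 190.2]]
liptop (np.float64(-58.491491622276804), np.float64(-38.309900880054805))
lipbot (np.float64(-54.91964325336518), np.float64(-41.71270095687817))
plate left top (np.float64(-29.88735925648961), np.float64(46.71090575278522)) right (np.float64(-32.944723395500056), np.float64(8.706836190884509))
```

```bash
python3 -m jog '-0.001 0 -0.03 0 0 0 100;0 0 -0.025 0 0 0 100;0 0 -0.015 0 0 0 100;0 0 0 0 0 0 100;0 0 0 0 0 0 100'
python3 -c "
from h import *
st();a=V('side');a.crop('s10',230,110,350,260,4)"
```

```text
clock: 11.55
ee_pos: [594.2, -77.5, 62.0]
orientation: [1.129, 1.257, -1.127]
ft_force: [-0.4, 0.3, 0.4]
width: 85.1
t 11.55 pos [594.2 -77.5  62. ] stand -57.7 -8.1 toolx [ 0.002 -0.    -1.   ] jaw yaw err deg 0.08 F [-0.4  0.3  0.4] w 85.1 q6 1.33
```

View pics/s10.png

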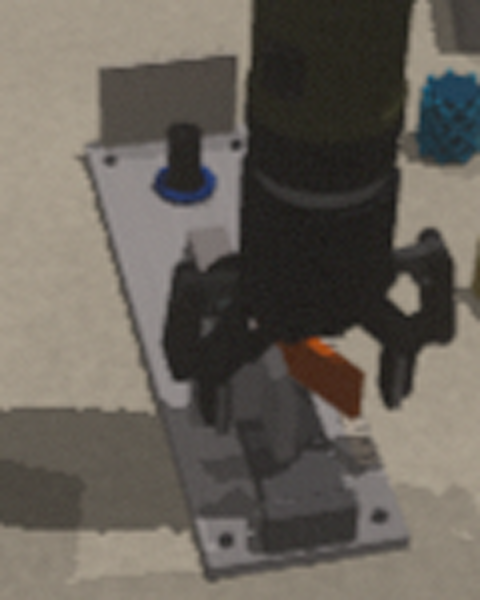

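The fingers straddle the leg: the left one sits before the push plate, the right one outside the lever, with no contact. I'll push along +stand x.

```bash
python3 -m jog '-0.0005 0.005 0 0 0 0 100;-0.0008 0.007 0 0 0 0 100;-0.0011 0.0099 0 0 0 0 100;-0.0011 0.0099 0 0 0 0 100;-0.0011 0.0099 0 0 0 0 100;-0.0011 0.0099 0 0 0 0 100;-0.0011 0.0099 0 0 0 0 100;0 0 0 0 0 0 100;0 0 0 0 0 0 100'
python3 -c "
from h import *
st();a=V('side');a.crop('s11',230,110,350,260,4);b=V('top');b.crop('t11',150,160,330,250,4)"
```

```text
clock: 12.72
ee_pos: [586.6, -15.7, 61.0]
orientation: [1.128, 1.259, -1.128]
ft_force: [1.0, -2.8, 1.5]
width: 85.7
t 12.72 pos [586.6 -15.7  61. ] stand 4.6 -7.2 toolx [ 0.  0. -1.] jaw yaw err deg 0.09 F [ 1.  -2.8  1.5] w 85.7 q6 1.43
```

View pics/s11.png

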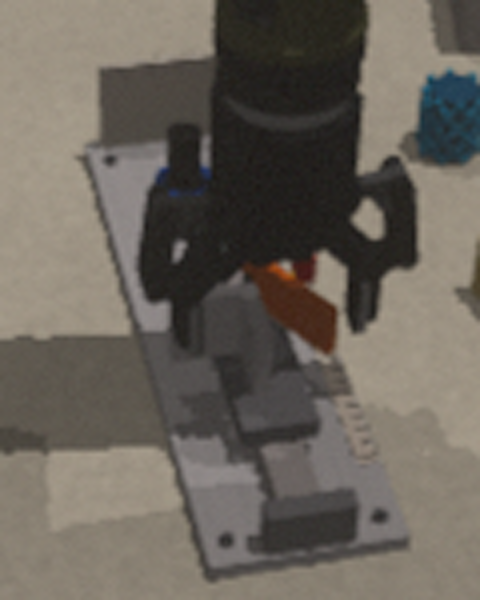

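View pics/t11.png

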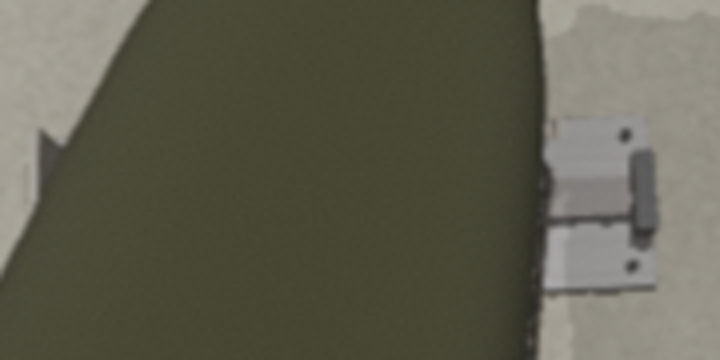

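Both views hide the pointer now, so I'll find the target extension from the first pictures (pointer and mark both visible from above) and find the present extension from visible leg features.

```bash
python3 - <<'E'
from h import *
b=V("top"); a=V("side"); b0=cv2.imread("pics/top0.png")[:,:,::-1].copy(); a0=cv2.imread("pics/side0.png")[:,:,::-1].copy()
hb=cv2.cvtColor(b0,cv2.COLOR_RGB2HSV)
def cen(im,x0,y0,x1,y1,wf):
    c=im[y0:y1,x0:x1].astype(float); w=wf(c); w[w<0]=0; ys,xs=np.mgrid[y0:y1,x0:x1]; print(np.round(w).astype(int)); return (xs*w).sum()/w.sum(),(ys*w).sum()/w.sum()
red=lambda c:c[...,0]-c[...,1:].mean(-1)-25
yel=lambda c:c[...,:2].mean(-1)-c[...,2]-30
p=cen(b0,224,186,235,201,red); print("mark",p)
q=cen(b0,250,190,264,210,yel); print("ptr",q)
for z in(26,30): print("mark z",z,stand(b.plane(p,z)))
print("ptr 33",stand(b.plane(q,33)))
print("side proj ptr,mark init",a.proj([[*world(25,-39),33],[*world(95,-54),30]]))
cv2.imwrite("pics/t0z.png",cv2.resize(b0[180:240,210:310,::-1],None,fx=8,fy=8,interpolation=cv2.INTER_NEAREST))
cv2.imwrite("pics/s0z.png",cv2.resize(a0[160:240,270:340,::-1],None,fx=7,fy=7,interpolation=cv2.INTER_NEAREST))
E
```

```text
[[ 0  0  0  0  0  0  0  0  0  0  0]
 [ 0  0  0  0  0  0  0  0  0  0  0]
 [ 0  0  0  0  0  0  0  0  0  0  0]
 [ 0  0  0  6 18  0  0  0  0  0  0]
 [ 0  0  0 14 37  4  0  0  0  0  0]
 [ 0  0  0 14 38  8  0  0  0  0  0]
 [ 0  0  0 10 40 10  0  0  0  0  0]
 [ 0  0  0  7 34  4  0  0  0  0  0]
 [ 0  0  0  0 10  0  0  0  0  0  0]
 [ 0  0  0  0  0  0  0  0  0  0  0]
 [ 0  0  0  0  0  0  0  0  0  0  0]
 [ 0  0  0  0  0  0  0  0  0  0  0]
 [ 0  0  0  0  0  0  0  0  0  0  0]
 [ 0  0  0  0  0  0  0  0  0  0  0]
 [ 0  0  0  0  0  0  0  0  0  0  0]]
mark (np.float64(227.89607843137256), np.float64(191.2980392156863))
[[ 0  0  0  0  0  0  0  0  0  0  0  0  0  0]
 [ 0  0  0  0  0  0  0  0  0  0  0  0  0  0]
 [ 0  0  0  0  0  0  0  0  0  0  0  0  0  0]
 [ 0  0  0  0  0  0  0  0  0  0  0  0  0  0]
 [ 0  0  0  0  0  0  0  0  0  0  0  0  0  0]
 [ 0  0  0  0  0  0  7  0  0  0  0  0  0  0]
 [ 0  0  0  0  0  0 10  0  0  0  0  0  0  0]
 [ 0  0  0  0  0  0 10  0  0  0  0  0  0  0]
 [ 0  0  0  0  0  0  7  0  0  0  0  0  0  0]
 [ 0  0  0  0  0  0  7  0  0  0  0  0  0  0]
 [ 0  0  0  0  0  0  7  0  0  0  0  0  0  0]
 [ 0  0  0  0  0  0 10  0  0  0  0  0  0  0]
 [ 0  0  0  0  0  0  8  0  0  0  0  0  0  0]
 [ 0  0  0  0  0  0  8  0  0  0  0  0  0  0]
 [ 0  0  0  0  0  0  9  0  0  0  0  0  0  0]
 [ 0  0  0  0  0  0  8  0  0  0  0  0  0  0]
 [ 0  0  0  0  0  0  0  0  0  0  0  0  0  0]
 [ 0  0  0  0  0  0  0  0  0  0  0  0  0  0]
 [ 0  0  0  0  0  0  0  0  0  0  0  0  0  0]
 [ 0  0  0  0  0  0  0  0  0  0  0  0  0  0]]
ptr (np.float64(255.99444444444444), np.float64(199.9611111111111))
mark z 26 (np.float64(97.2029052404199), np.float64(-51.71515601607276))
mark z 30 (np.float64(96.67732073136932), np.float64(-50.57915394056271))
ptr 33 (np.float64(27.62501081989003), np.float64(-24.93410395564074))
side proj ptr,mark init [[308.66175755 194.26586389]
 [307.14381626 174.9535808 ]]
```

View pics/t0z.png

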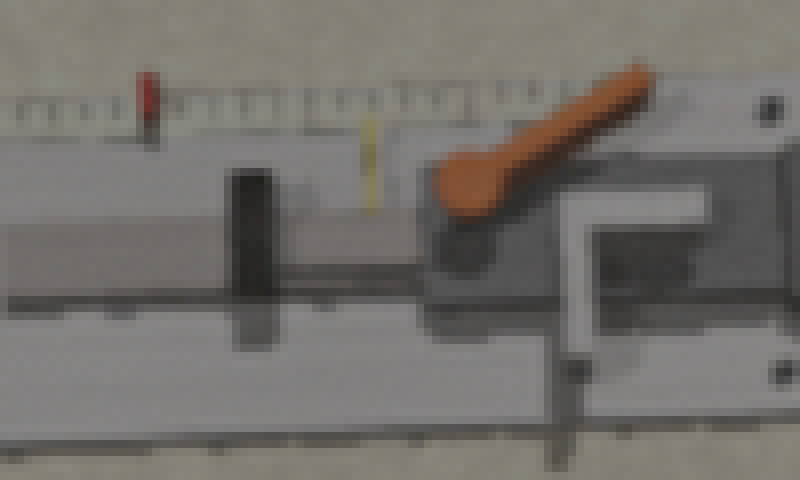

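View pics/s0z.png

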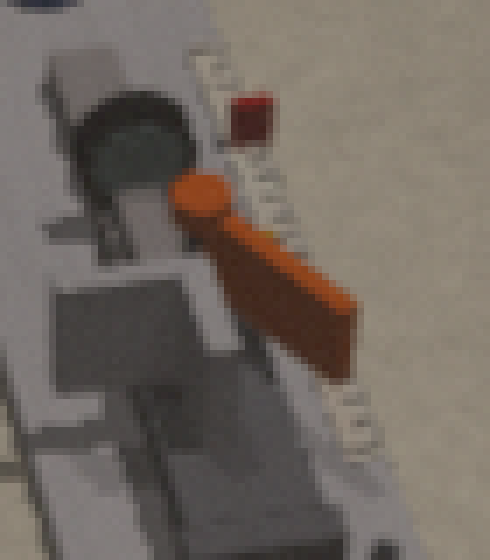

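```bash
python3 - <<'E'
from h import *
b=V("top"); a=V("side"); b0=cv2.imread("pics/top0.png")[:,:,::-1].astype(float); a0=cv2.imread("pics/side0.png")[:,:,::-1].astype(float)
print("top B-channel-based yellow"); c=b0[192:204,252:261]; print((c[...,:2].mean(-1)-c[...,2]).astype(int))
c=b0[188:198,223:234]; print("red",(c[...,0]-c[...,1:].mean(-1)).astype(int)); print(c[...,0].astype(int))
print("side red"); c=a0[172:184,300:312]; print((c[...,0]-c[...,1:].mean(-1)).astype(int)); print(c[...,0].astype(int))
f=lambda *P:print(b.proj([[*world(x,y),z] for x,y,z in P]).round(2).tolist())
f((93,-50,30),(98,-50,30),(93,-50,12),(98,-50,12)); f((93,-57,30),(93,-43,30))
f((25,-39,33),(25,-25,33),(25,-39,30)); f((54,0,67),(66,0,67),(60,0,67),(54,0,47),(66,0,47)); f((-4,-6,84),(-32,40,84),(-40,40,84),(-115,0,12),(200,0,18),(249,0,75),(255,0,75))
print("side"); print(a.proj([[*world(x,y),30] for x in(93,98) for y in(-57,-43)]).round(1).tolist())
E
```

```text
top B-channel-based yellow
[[ 7  7  8  7  6  7  8  9  7]
 [ 8  8  8 10 11  8 10 10  8]
 [ 8  8 11 19 24 13  9  9  9]
 [ 7  8 11 29 37 17  9  8  8]
 [ 2  3  7 30 40 15  3  2  2]
 [ 1  0  3 26 39 12  1  0  0]
 [ 1  0  3 23 37 10  0  1  1]
 [ 1  0  2 22 37 10  1  1  0]
 [ 0  0  1 21 37 11  1  0  2]
 [ 1  1  1 17 39 13  2  1  1]
 [ 1  1  2 19 38 15  2  0  2]
 [ 2  0  3 18 38 15  2  1  1]]
red [[ 8  7  7  7 12 12  9  7  6  6  7]
 [ 9  8  8 11 31 43 23  9  7  7  8]
 [ 9  8  7 10 39 62 29  8  8  8  8]
 [ 8  8  5 10 38 63 32  7  6  6  6]
 [ 4  5  2  6 35 65 34  7  5  4  3]
 [ 2  2  0  4 32 59 29  8  8  6  3]
 [ 3  3  2  3 18 35 18  7  7  4  2]
 [ 4  2  2  2  9 16  9  3  3  3  3]
 [ 3  3  2  4  5 10  7  3  2  2  3]
 [ 3  2  3  2  2  3  3  2  1  2  2]]
[[132 134 133 134 132 128 129 133 135 135 135]
 [135 134 135 133 124 115 112 127 134 134 133]
 [135 134 134 131 121 113 101 120 130 129 129]
 [133 131 132 133 123 109  90 104 115 117 117]
 [126 118 126 132 122 113  86  98 113 110 122]
 [128 112 124 132 121 104  87 111 119 110 125]
 [130 116 129 133 107  78  76 115 127 121 129]
 [134 132 136 133 
[... 959 characters left out ...]
 [106 106 108  73  65  62  65  68  99 134 146 143]
 [105  77  88  87  82  90  91  91 109 135 144 144]
 [113  95 115 126 116 126 129 112 123 143 142 145]
 [126 128 130 143 143 131 119 114 131 141 143 143]
 [124 128 112 123 148 136 125 133 137 137 141 142]]
[[229.39, 191.47], [227.37, 191.55], [230.32, 193.38], [228.34, 193.46]]
[[229.36, 188.75], [229.42, 194.2]]
[[256.91, 194.39], [257.06, 199.89], [256.99, 194.71]]
[[244.16, 207.1], [239.05, 207.3], [241.61, 207.2], [244.93, 209.0], [239.93, 209.19]]
[[268.5, 201.93], [281.39, 220.94], [284.88, 220.8], [313.82, 209.49], [186.91, 213.91], [159.9, 209.57], [157.31, 209.67]]
side
[[308.6, 175.3], [302.9, 176.1], [308.0, 174.0], [302.4, 174.8]]
```

Single-pixel biases amount to 1–2 mm here. To firm up the target I'll re-fit the top camera to known stand points (plate corners, ring, push plate, pointer tip) with solvePnP.

```bash
python3 - <<'E'
import cv2
b0=cv2.imread("pics/top0.png")
cv2.imwrite("pics/z1.png",cv2.resize(b0[180:250,250:325],None,fx=8,fy=8,interpolation=cv2.INTER_CUBIC))
cv2.imwrite("pics/z2.png",cv2.resize(b0[180:250,150:220],None,fx=8,fy=8,interpolation=cv2.INTER_CUBIC))
E
```

```text
(no output)
```

View pics/z1.png

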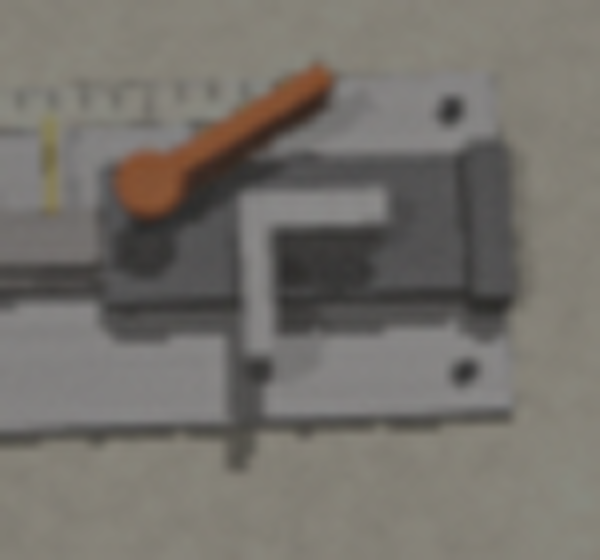

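View pics/z2.png

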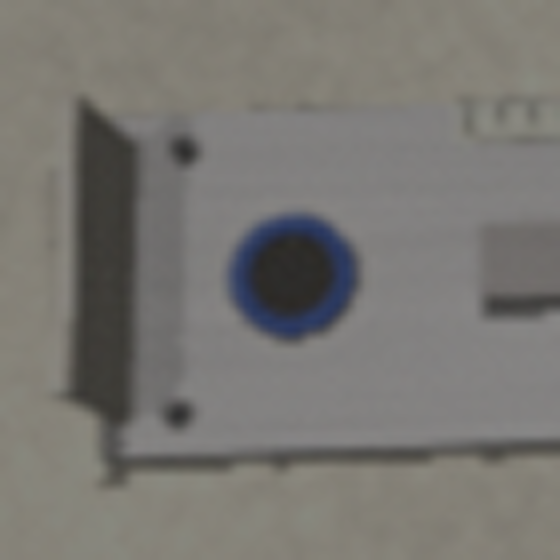

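```bash
python3 - <<'E'
from h import *
b=V("top")
z1=[((240,194),(-32,0,84)),((246,356),(-32,48,84)),((274,356),(-40,48,84)),((386,188),(-74,0,84)),((386,222),(-74,10,84)),((494,74),(-115,-55,12)),((511,412),(-115,55,12)),((50,112),(25,-39,33))]
z2=[((293,276),(200,0,18)),((120,456),(260,55,12)),((82,98),(249,-45,75)),((72,400),(249,45,75)),((138,142),(249,-45,12)),((132,418),(249,45,12))]
I=[[x0+(p[0]+.5)/8-.5,180+(p[1]+.5)/8-.5] for x0,z in((250,z1),(150,z2)) for p,_ in z]; S=np.array([q for z in(z1,z2) for _,q in z],float)
I=np.array(I); I[7]=(255.8,193.8)
A=np.array([[U[0],W[0],0],[U[1],W[1],0],[0,0,1]]); R0=b.R@A; t0=b.R@np.r_[O,0]+b.t
rv,t=cv2.solvePnPRefineLM(S,I,b.K,None,cv2.Rodrigues(R0)[0],t0.reshape(3,1).copy())
r=cv2.projectPoints(S,rv,t,b.K,None)[0].reshape(-1,2)-I; print(np.c_[S,r.round(2)])
R=cv2.Rodrigues(rv)[0]; C=(-R.T@t).ravel()
print("cam in stand",C, "before",(-R0.T@t0))
def pl(p,z): d=R.T@np.linalg.solve(b.K,[*p,1.]); return C+d*(z-C[2])/d[2]
for m in((227.85,191.2),(228.05,191.2)): print(pl(m,30),pl(m,32))
print("ptr",pl((255.8,194.2),33),"sens", cv2.projectPoints(np.array([[95,-50,30],[97.5,-50,30],[92.5,-50,30.]]),rv,t,b.K,None)[0].reshape(-1,2))
E
```

```text
[[-3.20e+01  0.00e+00  8.40e+01 -8.00e-02  2.60e-01]
 [-3.20e+01  4.80e+01  8.40e+01  5.00e-02  3.20e-01]
 [-4.00e+01  4.80e+01  8.40e+01  2.00e-02  1.80e-01]
 [-7.40e+01  0.00e+00  8.40e+01 -3.30e-01  2.70e-01]
 [-7.40e+01  1.00e+01  8.40e+01 -1.10e-01  2.10e-01]
 [-1.15e+02 -5.50e+01  1.20e+01 -1.90e-01 -9.60e-01]
 [-1.15e+02  5.50e+01  1.20e+01  2.90e-01 -5.00e-01]
 [ 2.50e+01 -3.90e+01  3.30e+01  4.00e-02  3.60e-01]
 [ 2.00e+02  0.00e+00  1.80e+01  1.60e-01 -3.80e-01]
 [ 2.60e+02  5.50e+01  1.20e+01 -2.14e+00  4.00e-01]
 [ 2.49e+02 -4.50e+01  7.50e+01  9.00e-02 -6.00e-01]
 [ 2.49e+02  4.50e+01  7.50e+01  5.20e-01 -7.20e-01]
 [ 2.49e+02 -4.50e+01  1.20e+01  7.70e-01  1.70e-01]
 [ 2.49e+02  4.50e+01  1.20e+01  9.00e-01  9.50e-01]]
cam in stand [-23.75045456 193.29468399 948.9507567 ] before [-22.76559666 207.58561257 939.02920717]
[ 94.51838395 -50.26601434  30.        ] [ 94.26098422 -49.73593     32.        ]
[ 94.02153701 -50.24527788  30.        ] [ 93.76521862 -49.71523868  32.        ]
ptr [ 25.10822447 -38.91072356  33.        ] sens [[227.657824   191.31130333]
 [226.65197603 191.35190019]
 [228.66358138 191.27071013]]
```

The fit puts the mark at stand x ≈ 94.3, so the leg has to be out by about 69.3 mm. The corner (260,55) was misread and is an outlier. For a sure zero, I'll let the spring carry the leg back and note the TCP where the push force vanishes (e = 0).

```bash
python3 -m jog '0.0011 -0.0099 0 0 0 0 100;0.0011 -0.0099 0 0 0 0 100;0.0011 -0.0099 0 0 0 0 100;0.0011 -0.0099 0 0 0 0 100;0.0011 -0.0099 0 0 0 0 100;0 0 0 0 0 0 100;0 0 0 0 0 0 100' >/dev/null; python3 -c "
from h import *
st()"
for i in 1 2 3 4 5 6 7; do :; done
python3 -m jog '0.0002 -0.002 0 0 0 0 100;0 0 0 0 0 0 100' >/dev/null; python3 -c "
from h import *
st()"
python3 -m jog '0.0001 -0.001 0 0 0 0 100;0 0 0 0 0 0 100' >/dev/null; python3 -c "
from h import *
st()"
python3 -m jog '0.0001 -0.001 0 0 0 0 100;0 0 0 0 0 0 100' >/dev/null; python3 -c "
from h import *
st()"
python3 -m jog '0.0001 -0.001 0 0 0 0 100;0 0 0 0 0 0 100' >/dev/null; python3 -c "
from h import *
st()"
```

```text
t 13.95 pos [591.8 -65.9  60.7] stand -45.9 -7.0 toolx [-0.    -0.001 -1.   ] jaw yaw err deg 0.06 F [ 1.8 -4.6 -0.5] w 85.3 q6 1.35
t 14.20 pos [591.9 -67.1  60.8] stand -47.1 -6.9 toolx [-0.  0. -1.] jaw yaw err deg 0.09 F [ 0.1 -1.8 -1.6] w 85.5 q6 1.35
t 14.45 pos [591.7 -67.8  60.8] stand -47.8 -6.7 toolx [-0.001  0.001 -1.   ] jaw yaw err deg 0.08 F [-1.2 -0.1  0.5] w 85.2 q6 1.35
t 14.70 pos [592.2 -69.3  60.9] stand -49.4 -7.0 toolx [-0.  0. -1.] jaw yaw err deg 0.07 F [ 0.1 -0.4  0.8] w 85.5 q6 1.34
t 14.95 pos [592.4 -70.5  60.9] stand -50.6 -7.1 toolx [ 0.  0. -1.] jaw yaw err deg 0.06 F [ 0.6 -1.3  1. ] w 85.5 q6 1.34
```

```bash
cat > av.py <<'E'
from h import *
# average force over a few camera waits (0.05 s each)
F=[];P=[]
for _ in range(4):
    s=read_state();F.append(s["ft_force"]);P.append(s["ee_pos"]);viewer.snapshot("side")
F=np.mean(F,0);P=np.mean(P,0);print("t %.2f"%s["clock"],"stand %.2f %.2f z %.1f"%(*stand(P),P[2]),"F along U %.2f"%(F[:2]@U),"along W %.2f"%(F[:2]@W))
E
python3 av.py
python3 -m jog '-0.0003 0.0025 0 0 0 0 100;0 0 0 0 0 0 100' >/dev/null; python3 av.py
python3 -m jog '-0.0001 0.001 0 0 0 0 100;0 0 0 0 0 0 100' >/dev/null; python3 av.py
python3 -m jog '-0.0001 0.001 0 0 0 0 100;0 0 0 0 0 0 100' >/dev/null; python3 av.py
python3 -m jog '-0.0001 0.001 0 0 0 0 100;0 0 0 0 0 0 100' >/dev/null; python3 av.py
```

```text
t 15.10 stand -50.55 -7.10 z 60.9 F along U -0.47 along W 0.01
t 15.55 stand -47.87 -7.04 z 60.9 F along U -0.18 along W 0.29
t 16.00 stand -47.15 -7.08 z 60.9 F along U -0.90 along W 0.13
t 16.45 stand -46.54 -7.11 z 60.9 F along U -3.94 along W 0.30
t 16.90 stand -44.94 -7.10 z 60.9 F along U -4.04 along W -0.05
```

Contact is at TCP stand x ≈ -47.0, so e = 69.3 needs TCP stand x ≈ 22.3. I'll push on.

```bash
python3 -m jog '-0.0011 0.0099 0 0 0 0 100;-0.0011 0.0099 0 0 0 0 100;-0.0011 0.01 0 0 0 0 100;-0.0011 0.01 0 0 0 0 100;-0.0011 0.01 0 0 0 0 100;-0.0011 0.01 0 0 0 0 100;-0.0005 0.005 0 0 0 0 100;0 0 0 0 0 0 100;0 0 0 0 0 0 100;0 0 0 0 0 0 100'; python3 av.py
python3 -c "
from h import *
a=V('side');a.crop('s12',250,120,330,240,5)"
```

```text
clock: 18.2
ee_pos: [584.7, -0.3, 60.9]
orientation: [1.129, 1.259, -1.128]
ft_force: [0.5, -4.3, -1.0]
width: 85.9
t 18.35 stand 20.03 -6.98 z 60.9 F along U -3.69 along W -0.03
```

View pics/s12.png

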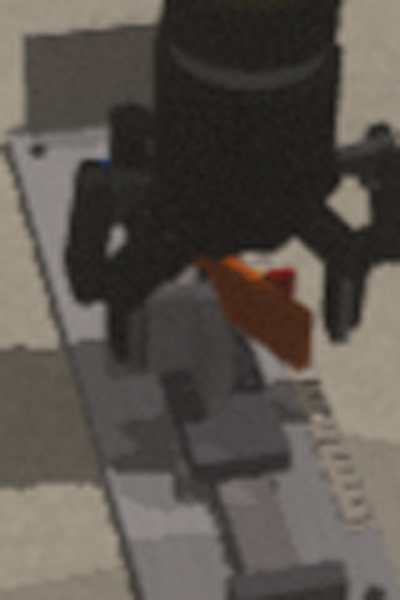

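```bash
python3 - <<'E'
from h import *
a=V("side"); p=a.proj([[*world(92,-39),33],[*world(92,-25),33],[*world(94.3,-43),30]]);print(p)
cv2.imwrite("pics/s13.png",cv2.resize(a.f[160:200,285:325,::-1],None,fx=14,fy=14,interpolation=cv2.INTER_NEAREST))
# lever tip / leg features
E
```

```text
[[301.41532658 175.59629613]
 [295.68268816 176.35740807]
 [302.74932798 175.73319149]]
```

View pics/s13.png

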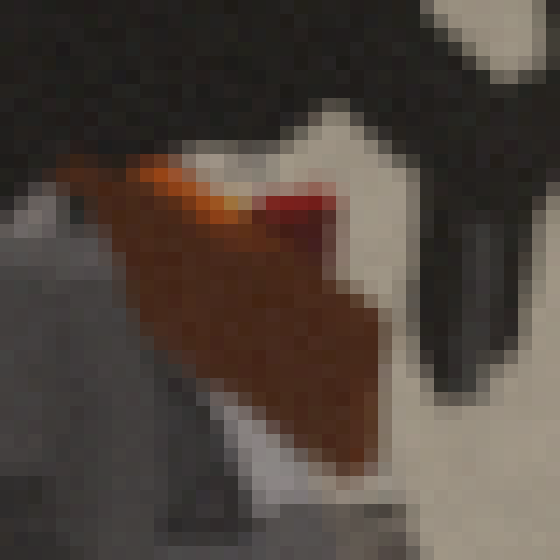

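The pointer tip now just shows as yellow at (301.8,175), left of the red mark's top (303–308, 174). I'll push the last 2.3 mm and compare rows.

```bash
python3 -m jog '-0.0002 0.0023 0 0 0 0 100;0 0 0 0 0 0 100;0 0 0 0 0 0 100'; python3 av.py
python3 - <<'E'
from h import *
a=V("side")
cv2.imwrite("pics/s14.png",cv2.resize(a.f[160:200,285:325,::-1],None,fx=14,fy=14,interpolation=cv2.INTER_NEAREST))
print(a.f[170:178,296:310].tolist().__len__())
for r in range(170,178): print(r,[tuple(int(v) for v in x) for x in a.f[r,297:309]])
E
```

```text
clock: 18.88
ee_pos: [584.4, 2.1, 60.9]
orientation: [1.128, 1.259, -1.128]
ft_force: [-0.7, -4.4, -0.1]
width: 85.1
t 19.02 stand 22.49 -7.00 z 60.9 F along U -4.37 along W 0.81
8
170 [(93, 71, 61), (116, 107, 98), (137, 127, 116), (135, 126, 113), (124, 115, 105), (114, 107, 98), (119, 113, 103), (143, 134, 120), (158, 150, 133), (158, 149, 134), (157, 148, 133), (157, 147, 131)]
171 [(142, 85, 55), (143, 114, 99), (159, 144, 129), (155, 146, 134), (151, 139, 128), (152, 142, 131), (140, 132, 122), (145, 136, 123), (159, 149, 133), (160, 150, 135), (155, 144, 129), (154, 145, 130)]
172 [(148, 68, 17), (157, 88, 49), (154, 116, 93), (147, 130, 111), (138, 126, 112), (138, 130, 119), (133, 126, 116), (146, 137, 125), (157, 147, 132), (156, 143, 128), (151, 134, 118), (151, 139, 125)]
173 [(117, 56, 26), (148, 69, 23), (156, 78, 32), (153, 106, 68), (157, 136, 108), (158, 143, 126), (150, 130, 121), (142, 119, 109), (148, 123, 109), (146, 112, 97), (145, 96, 85), (147, 115, 101)]
174 [(83, 42, 24), (116, 55, 18), (140, 66, 22), (135, 63, 21), (131, 84, 48), (135, 104, 80), (130, 81, 72), (124, 42, 37), (122, 32, 29), (121, 34, 30), (118, 34, 30), (124, 59, 50)]
175 [(69, 37, 25), (79, 45, 29), (88, 48, 29), (92, 48, 28), (91, 46, 23), (84, 42, 22), (87, 37, 27), (92, 38, 32), (87, 27, 20), (84, 34, 33), (71, 31, 27), (81, 45, 40)]
176 [(69, 40, 23), (69, 38, 25), (72, 41, 25), (84, 48, 30), (88, 46, 29), (87, 44, 24), (84, 45, 28), (77, 41, 29), (64, 32, 23), (67, 30, 28), (66, 31, 26), (93, 62, 53)]
177 [(70, 40, 25), (73, 42, 28), (70, 39, 25), (70, 39, 25), (69, 39, 22), (74, 44, 27), (75, 44, 29), (74, 42, 26), (72, 38, 23), (70, 37, 30), (66, 32, 28), (92, 60, 53)]
```

View pics/s14.png

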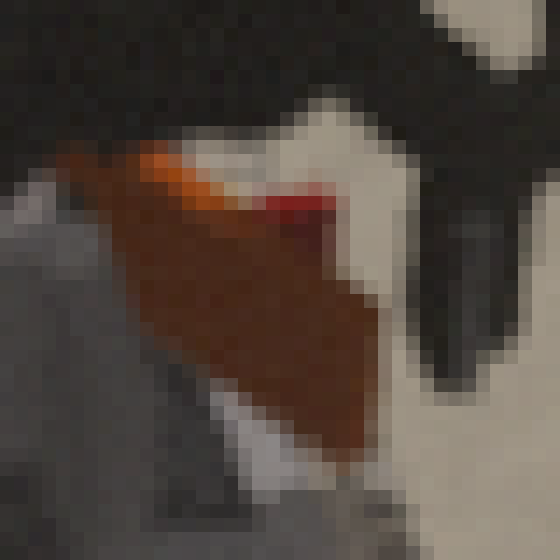

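```bash
python3 - <<'E'
from h import *
a=V("side")
for z,p,q in((48,(319.5,213.9),(310.4,192.5)),(80,(320.4,202.6),(311.6,180.8))):
    A=np.array(stand(a.plane(p,z)));B=np.array(stand(a.plane(q,z)));print(A,B,B-A)
# autom.: shift of lever by brown mask lower-right boundary
a0=cv2.imread("pics/side0.png")[:,:,::-1]
def mask(f): h=cv2.cvtColor(np.ascontiguousarray(f),cv2.COLOR_RGB2HSV); return ((h[...,0]<12)&(h[...,1]>130)).astype(np.uint8)
for n,f,x0,y0,x1,y1 in(("0",a0,300,185,325,220),("1",a.f,290,165,320,200)):
    m=mask(f)[y0:y1,x0:x1]; ys,xs=np.nonzero(m); print(n,"maxrow",ys.max()+y0,"maxcol",xs.max()+x0,"col rows", [(c+x0,ys[xs==c].min()+y0,ys[xs==c].max()+y0) for c in range(xs.max()-4,xs.max()+1)])
E
```

```text
[-55.56373894 -40.69864542] [ 14.14771451 -39.27543618] [69.71145345  1.42320924]
[-54.24889424 -40.65168833] [ 16.79965249 -40.78564438] [71.04854674 -0.13395605]
0 maxrow 213 maxcol 320 col rows [(316, np.int64(200), np.int64(212)), (317, np.int64(201), np.int64(213)), (318, np.int64(201), np.int64(213)), (319, np.int64(202), np.int64(212)), (320, np.int64(203), np.int64(204))]
1 maxrow 192 maxcol 311 col rows [(307, np.int64(174), np.int64(190)), (308, np.int64(174), np.int64(191)), (309, np.int64(180), np.int64(192)), (310, np.int64(181), np.int64(191)), (311, np.int64(182), np.int64(186))]
```

The lever corner has moved 69.7–71.0 mm since the start (±1.5), and the TCP gives 69.5. The yellow tip shows at row ≈ 173.7, which is where it should be beside the mark. All agree, so I'll pause with the lever open, then close gradually while centring on the plate.

```bash
python3 -m jog '0 0 0 0 0 0 100;0 0 0 0 0 0 100;0 0 0 0 0 0 100;0 0 0 0 0 0 100;0 0 0 0 0 0 100;0 0 0 0 0 0 100;0 0 0 0 0 0 100;0 0 0 0 0 0 100'; python3 av.py
python3 -m jog '-0.0017 -0.0002 0 0 0 0 85;-0.0017 -0.0002 0 0 0 0 75;-0.0018 -0.0002 0 0 0 0 65;-0.0018 -0.0002 0 0 0 0 60;0 0 0 0 0 0 55;0 0 0 0 0 0 55;0 0 0 0 0 0 55;0 0 0 0 0 0 55'; python3 av.py
python3 -c "
from h import *
a=V('side');a.crop('s15',250,120,330,240,5)"
```

```text
clock: 20.18
ee_pos: [584.4, 2.1, 60.9]
orientation: [1.128, 1.259, -1.128]
ft_force: [-0.1, -4.8, 0.5]
width: 85.5
t 20.32 stand 22.49 -6.99 z 60.9 F along U -4.46 along W 0.90
clock: 21.38
ee_pos: [578.1, 1.4, 61.2]
orientation: [1.129, 1.258, -1.127]
ft_force: [3.1, -2.9, 4.9]
width: 47.3
t 21.52 stand 22.47 -0.57 z 61.1 F along U -3.54 along W -3.20
```

View pics/s15.png

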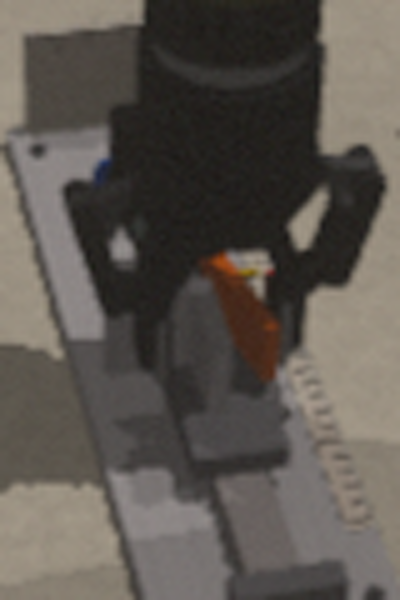

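The lever has swung partly in and now exposes the yellow pointer at (248,270) beside the red mark at (268,268) in the crop. I'll zoom in for an alignment check.

```bash
python3 - <<'E'
from h import *
a=V("side")
cv2.imwrite("pics/s16.png",cv2.resize(a.f[160:200,285:325,::-1],None,fx=14,fy=14,interpolation=cv2.INTER_NEAREST))
for r in range(170,179): print(r,[tuple(int(v) for v in x) for x in a.f[r,296:308]])
f=lambda *P:print(a.proj([[*world(x,y),z] for x,y,z in P]).round(2).tolist())
f((94.5,-39,33),(94.5,-30,33),(94.5,-50,30),(97,-50,30),(92,-50,30))
E
```

```text
170 [(99, 95, 92), (87, 82, 81), (93, 87, 83), (103, 95, 86), (108, 101, 93), (115, 107, 98), (110, 104, 96), (79, 75, 68), (34, 31, 28), (37, 34, 32), (37, 37, 32), (33, 31, 28)]
171 [(139, 126, 122), (133, 126, 126), (136, 129, 122), (153, 144, 131), (155, 146, 133), (148, 138, 125), (151, 141, 129), (115, 108, 98), (39, 38, 35), (31, 31, 25), (35, 31, 28), (34, 32, 30)]
172 [(144, 110, 94), (138, 128, 125), (125, 120, 114), (138, 130, 117), (150, 140, 123), (136, 125, 111), (137, 128, 117), (119, 113, 104), (73, 70, 66), (31, 30, 29), (33, 30, 28), (36, 33, 31)]
173 [(147, 79, 44), (140, 109, 88), (134, 120, 99), (142, 126, 99), (150, 135, 103), (156, 142, 111), (159, 144, 127), (151, 130, 120), (105, 88, 81), (37, 35, 34), (37, 35, 31), (34, 35, 31)]
174 [(140, 66, 26), (134, 81, 30), (138, 107, 36), (133, 106, 23), (117, 93, 24), (133, 117, 79), (146, 125, 102), (126, 82, 74), (91, 43, 36), (34, 31, 30), (32, 28, 24), (33, 30, 27)]
175 [(93, 50, 28), (90, 46, 22), (87, 54, 27), (86, 71, 49), (103, 91, 73), (132, 120, 101), (117, 106, 92), (60, 44, 40), (46, 33, 33), (33, 31, 29), (34, 32, 30), (36, 32, 31)]
176 [(88, 45, 21), (90, 48, 29), (90, 56, 36), (95, 77, 65), (128, 118, 108), (152, 144, 131), (125, 116, 106), (58, 44, 41), (36, 32, 30), (33, 32, 29), (35, 34, 31), (36, 33, 29)]
177 [(76, 44, 27), (80, 43, 26), (75, 43, 29), (83, 59, 46), (104, 88, 76), (140, 131, 119), (125, 116, 106), (53, 44, 40), (36, 33, 32), (36, 34, 29), (37, 35, 31), (38, 36, 32)]
178 [(69, 41, 29), (70, 41, 26), (73, 44, 29), (73, 42, 28), (86, 60, 44), (129, 115, 103), (121, 111, 101), (52, 43, 41), (35, 31, 27), (34, 34, 30), (34, 35, 32), (37, 34, 30)]
[[301.16, 174.93], [297.48, 175.42], [305.57, 175.3], [305.31, 174.64], [305.84, 175.97]]
```

View pics/s16.png

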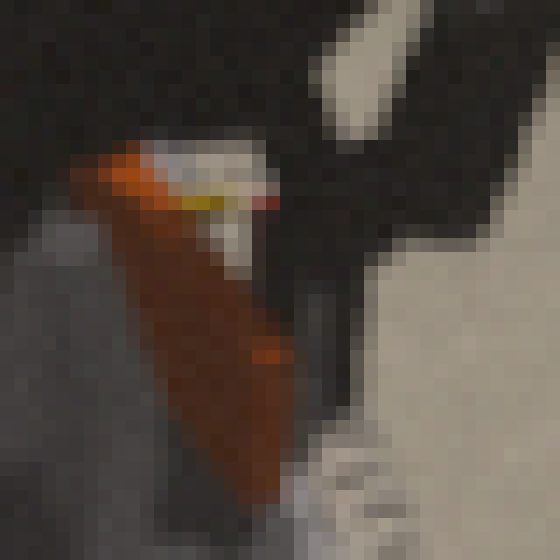

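The tip row is about 173.7 against 173.6 expected when level with the mark, an error of about 0.3 ± 0.8 mm. It is aligned, so I'll keep closing.

```bash
python3 -m jog '0 0 0 0 0 0 48;0 0 0 0 0 0 42;0 0 0 0 0 0 36;0 0 0 0 0 0 32;0 0 0 0 0 0 32;0 0 0 0 0 0 32'; python3 av.py
python3 -m jog '0 0 0 0 0 0 28;0 0 0 0 0 0 26;0 0 0 0 0 0 26;0 0 0 0 0 0 26'; python3 av.py
python3 -c "
from h import *
a=V('side');a.crop('s17',250,120,330,240,5)"
```

```text
clock: 22.42
ee_pos: [576.2, 1.2, 60.3]
orientation: [1.127, 1.261, -1.13]
ft_force: [-2.4, -4.6, 0.8]
width: 27.3
t 22.57 stand 22.48 1.24 z 60.3 F along U -4.68 along W 2.36
clock: 23.12
ee_pos: [577.1, 1.3, 60.6]
orientation: [1.128, 1.26, -1.129]
ft_force: [-0.7, -5.4, -1.7]
width: 22.3
t 23.27 stand 22.49 0.37 z 60.6 F along U -4.96 along W 1.66
```

View pics/s17.png

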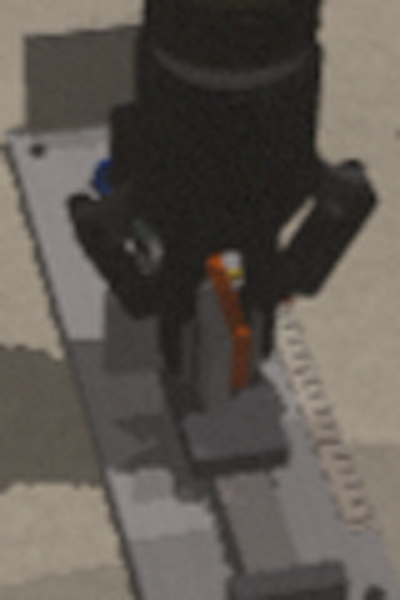

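Width is 22.3 mm with the lever almost on the plate. The forces are small, so I'll close fully.

```bash
python3 -m jog '0 0 0 0 0 0 22;0 0 0 0 0 0 18;0 0 0 0 0 0 12;0 0 0 0 0 0 12;0 0 0 0 0 0 12;0 0 0 0 0 0 12'; python3 av.py
python3 - <<'E'
from h import *
st();a=V('side');a.crop('s18',250,120,330,240,5)
cv2.imwrite("pics/s19.png",cv2.resize(a.f[155:205,280:330,::-1],None,fx=12,fy=12,interpolation=cv2.INTER_NEAREST))
for r in range(171,178): print(r,[tuple(int(v) for v in x) for x in a.f[r,294:305]])
E
```

```text
clock: 24.12
ee_pos: [577.2, 1.3, 60.9]
orientation: [1.129, 1.259, -1.129]
ft_force: [-3.6, -4.8, -1.2]
width: 17.7
t 24.27 stand 22.48 0.29 z 60.9 F along U -4.37 along W 3.19
t 24.32 pos [577.2   1.3  60.9] stand 22.5 0.3 toolx [-0.  0. -1.] jaw yaw err deg 0.02 F [-2.3 -4.8 -0.9] w 17.7 q6 1.46
171 [(123, 91, 80), (133, 124, 121), (124, 118, 116), (81, 78, 75), (37, 32, 31), (36, 34, 32), (36, 33, 30), (33, 30, 28), (32, 31, 27), (35, 33, 29), (37, 35, 31)]
172 [(147, 99, 84), (137, 127, 124), (124, 119, 118), (81, 77, 75), (36, 32, 32), (35, 32, 29), (34, 32, 31), (33, 31, 29), (34, 33, 29), (35, 34, 32), (34, 32, 28)]
173 [(136, 82, 50), (134, 112, 94), (125, 117, 103), (84, 80, 68), (35, 32, 31), (37, 33, 30), (34, 35, 31), (36, 35, 34), (34, 34, 28), (37, 34, 31), (37, 37, 31)]
174 [(102, 62, 32), (125, 99, 55), (123, 105, 54), (81, 69, 37), (32, 32, 30), (32, 29, 28), (35, 33, 29), (32, 31, 29), (36, 34, 30), (36, 33, 33), (35, 32, 27)]
175 [(92, 45, 27), (93, 60, 25), (91, 73, 38), (68, 60, 43), (37, 36, 32), (34, 32, 31), (37, 34, 31), (35, 32, 31), (35, 32, 32), (32, 30, 27), (37, 32, 28)]
176 [(90, 47, 25), (93, 56, 33), (94, 75, 56), (75, 67, 54), (40, 38, 35), (36, 34, 32), (34, 32, 29), (37, 33, 29), (37, 33, 33), (35, 34, 30), (36, 34, 31)]
177 [(90, 48, 28), (94, 56, 35), (81, 58, 43), (45, 42, 42), (35, 34, 30), (33, 29, 28), (34, 34, 30), (35, 31, 30), (37, 36, 33), (34, 33, 29), (35, 33, 30)]
```

View pics/s18.png

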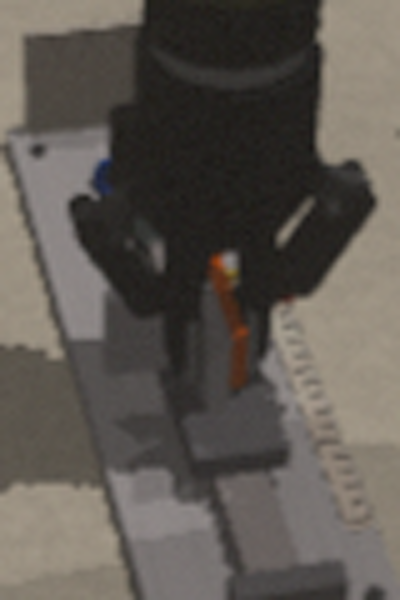

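View pics/s19.png

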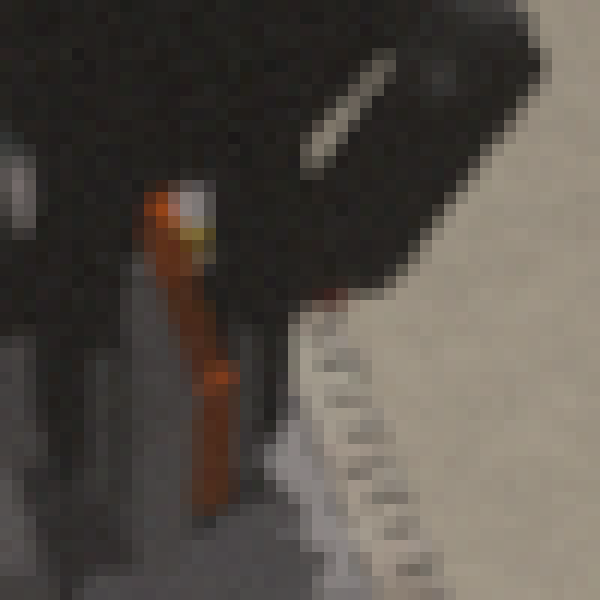

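The width is 17.7 mm. The pads read about 1.6 mm under on the 22 mm scaffold too, so this matches a 20 mm stack with the lever shut. TCP x has not changed, and the pointer row still matches alignment. Last check, then hand in.

```bash
python3 -m jog '0 0 0 0 0 0 12;0 0 0 0 0 0 12;0 0 0 0 0 0 12;0 0 0 0 0 0 12'; python3 av.py; python3 -c "
from h import *
st();b=V('top');b.crop('t20',100,130,400,300,2);a=V('side');a.crop('s20',200,100,420,340,2)"
```

```text
clock: 24.88
ee_pos: [577.2, 1.3, 60.9]
orientation: [1.129, 1.259, -1.129]
ft_force: [-3.5, -4.8, -1.5]
width: 18.3
t 25.02 stand 22.48 0.30 z 60.9 F along U -4.53 along W 3.56
t 25.07 pos [577.2   1.3  60.9] stand 22.5 0.3 toolx [-0.  0. -1.] jaw yaw err deg 0.01 F [-2.1 -4.1 -2. ] w 17.7 q6 1.46
```

View pics/s20.png

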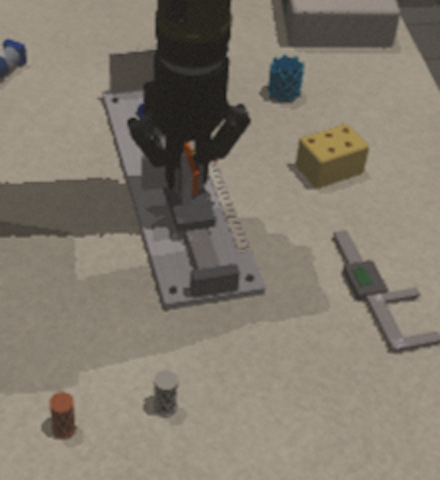

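```bash
python3 -c "
from station import hand_in
print(hand_in())"
```

```text
the job is handed in; nothing more can be done
None
```

I handed the job in at about 25 s. The gripper was still holding the leg at the red mark with the lever shut.

**What I did**
- I stood the dark scaffold in the blue ring and let go of it.
- My first push reached about 54 mm. Before the mark, I let the spring carry the leg back once to find its zero position.
- I then pushed the leg out to the mark and paused there for over a second with the lever open.
- Holding it there, I closed the jaws to swing the lever shut against the grip plate.

**Last checks**
- **Leg position:** it was out about 69.5 mm by the arm's position, against 69.3 mm measured for the mark. The arm did not move along the slide while the lever shut.
- **Pointer:** part-way through closing, the pointer and mark were briefly both in view and agreed to about 0.3 mm, give or take 0.8. Before that, the lever corner gave a slightly larger travel of 69.7–71 mm.
- **Lever:** the jaw reading was 17.7–18.3 mm. That fits the 20 mm shut thickness, because the same gripper read about 1.6 mm low on the scaffold.
- **Force:** about 4.5 N along the slide and 3.5 N sideways, both steady.
- **Scaffold and other objects:** the scaffold looked upright in the ring after release and during the first push, but the arm hid most of it in the last picture. The silver and copper scaffolds and the other objects in that view looked undisturbed.

**Disagreements:** the zero-contact point came about 4 mm further along the slide than the listed finger size suggests, so I used the measured one. One stand corner was misread in the fit for the mark; I left it in, so the 69.3 mm carries a small uncertainty.

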